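# Press a funnel adaptor sleeve home in a filtration manifold

### The arm

A 7-joint arm with a two-finger parallel gripper is mounted at the origin on the work surface. World frame = base frame: x ahead of the robot, y to its left, z up, the work surface at z = 0. Lengths are in m, angles in rad, forces in N, time in s.
With the tool pointing down it reaches from about 0.4 to 0.85 m from the base axis. Payload 4.5 kg.
Tool frame: the origin (TCP) lies between the finger pads, 19 mm behind the fingertips; this is the grasp point; z points along the fingers, y is the line along which they close (so a half turn about z gives the same grasp; the last joint's range is limited). The gripper opens to 88 mm and grips with 3 to 60 N. Pads are 18 mm wide; open, the fingers measure 123 mm over their backs; the gripper's body (75 mm by 187 mm) begins 45 mm behind the grasp point.
Start: joints at [1.139, 0.689, -0.195, 1.565, 0.157, 0.902, -0.215], TCP at [0.281, -0.558, 0.257] pointing down, gripper open.
Joint ranges: [-3.01, 3.01], [-0.46, 2.08], [-1.47, 1.51], [0.13, 2.56], [-1, 4.14], [0.04, 2.09], [-2.66, 2.66]. Speed limits (rad/s): [2.57, 2.57, 3.14, 3.14, 3.14, 3.14, 3.14].

### API

Orientations are given as [roll, pitch, yaw] about the fixed x, y, z axes, in that order (R = Rz(yaw) Ry(pitch) Rx(roll)).
In Python, from bench import bot gives the robot as it stands.
- The arm moves only by the shell command python3 -m jog 'ROWS' [FORCE]. ROWS is JSON, a list of rows, each a list of 7 numbers: the closure, from 0 (fully open) to 1 (shut), then the shift along the tool's x, y, z in units of 40 mm (1.0 is 40 mm), then the turn, a rotation vector about the tool's x, y, z in units of 8 degrees (1.0 is 8 degrees). In form: [[gripper, dx, dy, dz, ax, ay, az], ...]. A call has 1 to 12 rows; each row shifts and turns the commanded pose from where the row before left it, along the tool's axes as they then stand; what a row does not reach is not made up. A row lasts 1/8 s, in which the tool goes at most 62.5 mm and 10.7 degrees, less where a joint would pass 70% of its speed; a pose out of reach is approached as far as the arm can. A call is refused whole if a number of a shift passes 1 or a number of a turn 1, either way. A call with a gripper value outside its range is refused whole. The fingers move at their own pace and stop on an object; FORCE is the grip in N (left out, the last holds). Time passes only in rows, so rows that do not move let the fingers close. It gives the time, the measured TCP pose, the force, the opening and the grip force at its end, in the units of the state.
- bot.state(): the state, without advancing time (a new reading comes with each control period).
- bot.snapshot(name): name is "scene" or "top" or "wrist"; returns (picture, depth): 480x640x3 uint8, red, green, blue; 480x640 float32, m along the optical axis (not along the pixel's ray), 0 where there is no reading.
- bot.get_calibration(name): a dict with "fx", "fy", "cx", "cy" (pixels), "rvec" (rotation vector, rad) and "tvec" (3), from world to camera coordinates, as OpenCV has them; the wrist camera has in their place "mount" (4x4, takes a point from camera to tool coordinates, whose origin is the TCP and whose axes are the flange's). Camera axes: x right, y down, z forward; pixel columns grow to the right and rows downward; lengths in m; the calibration is good to about 2 mm. A picture is of the moment at which its call begins: read the wrist's pose just before it. get_calibration takes no time and is no camera call.
- bot.finish_job(): hands the job in; it is judged then, once.
The state is a dict: "t": time; "joint_positions": joint angles; "qvel": joint speeds; "joint_torque": joint torques, N m; "ee_pos": TCP position; "eef_rot": TCP orientation; "force": force on the tool from outside, world axes, zero at the start; "wrist_torque": the same for the moment, N m; "grip_width": finger opening in m; "grip_force": force on a finger pad.
Only numpy, scipy, OpenCV 4.12 (cv2) and the standard library are available. Lean on these libraries where they do the work, as an engineer would, in place of code of your own. Each camera call takes 0.05 s, during which the arm holds its last target. There are 200 camera calls.

### The job

Take the slim steel adaptor sleeve from the instrument tray, start it nose first in the bore of the free white port block on the filtration manifold, and press it in against the tight rubber seal until its shoulder bottoms flush on the block's top face, never pressing with more than about 30 N. Then let go, leaving the sleeve upright and seated. Leave the wide sleeve, the brown bottle and the steel dish where they stand.

Things in the scene. Friction and masses are not known exactly. Their poses are not given: they have to be found in the camera images.
- sleeve: slim bare-steel stepped sleeve, 70 mm tall, 130 to 210 g, standing nose down on the tray. From its underside up: nose 24 mm in diameter, 32 mm long, its lowest 5 mm tapering to 21.2 mm at the end; round shoulder 40 mm in diameter, 6 mm thick (32 to 38 mm up); plain stem 24 mm in diameter (38 to 70 mm up). Origin: centre of its underside; z along its axis, up. Round: yaw does not matter.
- stem (a point): point on the sleeve's axis, 60 mm above its underside: 10 mm below the stem's top end, 22 mm above the shoulder's top face. With the TCP here and the tool pointing down, the fingers pinch the stem (24 mm) and their tips end just above the shoulder; they may bear on the shoulder while pressing.
- manifold: fixed steel filtration manifold: rail 90 x 360 mm, top at 30 mm. On it a square white port block, 66 x 66 mm, 45 mm high, with an open round bore in its centre and, 200 mm to its +y side, a steel funnel on a round base, its rim 195 mm above the bench. Origin: on the bench under the nominal centre of the port block; x across the rail, y along it towards the funnel.
- port (a point): nominal centre of the bore's mouth, level with the block's top face, 75 mm above the bench; axes as the manifold's. The height is right, but the block is clamped with play: it is rigid and square, yet sits up to 7 mm along x and up to 7 mm along y from this nominal place, and no pose of it is given: its bore must be seen or felt for.
- home (a point): nominal place of the sleeve's origin when home (shoulder on the block's face), 32 mm below port, same play. The straight bore is 25.4 mm wide, 44 mm deep. A tight black rubber seal ring sits in it 9 to 13 mm below the face: the sleeve enters freely to there, then must drive the ring down ahead of it, all the way against 16 to 20 N (more if pushed askew). The ring stays where left.
- tray: fixed low steel instrument box, 270 x 140 mm (its x, y), its flat top 30 mm above the bench; origin: centre of its underside. The slim and the wide sleeve stand on it, 140 mm apart.
- big_sleeve: bystander: wide steel sleeve, 44 mm tall, nose and stem 38 mm, shoulder 54 mm in diameter, standing on the tray; origin: centre of its underside. Not to be disturbed.
- amber_bottle: bystander: brown glass bottle, 68 mm in diameter, 130 mm tall; origin: centre of its underside. Not to be disturbed.
- dish: bystander: shallow round steel dish, 80 mm across, 16 mm high; origin: centre of its underside. Not to be disturbed.
There are look-alikes about, which are no part of the job. Leave any green, pink or yellow look-alike of the sleeve alone.

How it is judged:
On the way:
1. the sleeve's nose is started at least 5 mm into the port's bore, upright (z of sleeve in the frame of port between -0.028 and -0.005 m and horizontal distance between sleeve and port below 0.012 m and angle between sleeve's own z axis and vertical below 0.2 rad), for 0.1 s.
At the end, for the whole second after the job is handed in: the slim sleeve stands upright (within 0.05 rad) in the port's bore with its shoulder down on the block's face (its origin at least 30.5 mm below the face), at rest and released; the wide sleeve, the bottle and the dish are within 15 mm of where they stood (z of sleeve in the frame of port below -0.0305 m and horizontal distance between sleeve and port below 0.012 m and angle between sleeve's own z axis and vertical below 0.05 rad and linear speed of sleeve below 0.01 m/s and contact force between the fingers and sleeve below 0.1 N and distance of each of big_sleeve, amber_bottle, dish from where it was at the start of the episode below 0.015 m); the robot touches nothing.
It fails at once if the sleeve presses on the port or the manifold with more than 60 N (contact force between sleeve and manifold above 60 N).
It fails at once if the robot hits the manifold with more than 20 N (contact force between any of the fingers, the arm and manifold above 20 N).
It fails at once if a bystander is moved more than 30 mm (distance of any of big_sleeve, amber_bottle, dish from where it was at the start of the episode above 0.03 m).
It also fails if it takes over 64 s, if anything falls off the work surface, if the arm or the gripper's body presses on something with over 40 N, if the wrist force passes 120 N, or if a joint passes its speed limit or range.

## Working session

There is one attempt and no reset: what is moved stays moved. The work goes in short steps, Python scripts to look and compute and a shell command to move; the robot and the scene stay as the last step left them, time stands still between calls to the robot, and variables do not carry over. Pictures are saved under pics/ and viewed, at most 10 in all, crops included, and the job is handed in when it is done.

```bash
ls; mkdir -p pics; cat > h.py <<'E'
import numpy as np, cv2
from scipy.spatial.transform import Rotation as R
from bench import bot
def tool():
    s=bot.state(); T=np.eye(4); T[:3,:3]=R.from_euler('xyz',s['eef_rot']).as_matrix(); T[:3,3]=s['ee_pos']; return T
def cam(name,T=None):
    c=bot.get_calibration(name); K=np.array([[c['fx'],0,c['cx']],[0,c['fy'],c['cy']],[0,0,1]])
    if 'mount' in c: W=(tool() if T is None else T)@np.array(c['mount'])
    else:
        W=np.eye(4); W[:3,:3]=cv2.Rodrigues(np.array(c['rvec'],float))[0]; W[:3,3]=np.ravel(c['tvec']); W=np.linalg.inv(W)
    return K,W
def ray(K,W,px,z):
    d=W[:3,:3]@np.linalg.inv(K)@np.array([px[0],px[1],1.]); return W[:3,3]+d*(z-W[2,3])/d[2]
def proj(K,W,p):
    q=np.linalg.inv(W)@np.append(p,1); q=K@q[:3]; return q[:2]/q[2]
def points(K,W,depth):
    v,u=np.mgrid[:480,:640]; P=np.stack([(u-K[0,2])/K[0,0]*depth,(v-K[1,2])/K[1,1]*depth,depth],-1)
    return P@W[:3,:3].T+W[:3,3]
def snap(name,tag):
    T=tool(); im,d=bot.snapshot(name); cv2.imwrite(f'pics/{tag}.png',im[...,::-1]); np.save(f'pics/{tag}.npy',d)
    K,W=cam(name,T); np.savez(f'pics/{tag}_cam.npz',K=K,W=W); return im,d,K,W
E
python3 - <<'E'
from h import *
for n in('scene','top'):
    im,d,K,W=snap(n,n); print(n,K.tolist(),W.round(3).tolist())
s=bot.state(); print({k:np.round(v,3).tolist() for k,v in s.items()}); print(bot.get_calibration('wrist'))
E
```

```text
pics
scene [[620.8494494954963, 0.0, 329.17278711565376], [0.0, 620.8494494954963, 248.84046294957517], [0.0, 0.0, 1.0]] [[0.657, 0.554, -0.511, 1.131], [0.754, -0.479, 0.45, -0.642], [0.005, -0.681, -0.732, 0.934], [0.0, 0.0, 0.0, 1.0]]
top [[566.0649711548056, 0.0, 311.5310815543838], [0.0, 566.0649711548056, 229.88860877879577], [0.0, 0.0, 1.0]] [[0.134, -0.969, 0.209, 0.364], [-0.991, -0.132, 0.022, -0.098], [0.006, -0.21, -0.978, 0.981], [0.0, 0.0, 0.0, 1.0]]
{'t': 0.1, 'joint_positions': [1.139, 0.69, -0.195, 1.566, 0.157, 0.903, -0.215], 'qvel': [-0.002, -0.003, 0.001, -0.003, 0.001, 0.0, 0.0], 'joint_torque': [-0.002, -52.85, -1.271, -15.384, -0.053, 0.002, 0.0], 'ee_pos': [0.28, -0.558, 0.257], 'eef_rot': [-3.14, 0.0, 0.466], 'force': [-0.279, -0.104, 0.104], 'wrist_torque': [-0.004, -0.011, -0.013], 'grip_force': 0.0, 'grip_width': 0.088}
{'fx': 371.04210187415424, 'fy': 371.04210187415424, 'cx': 316.4102259348362, 'cy': 241.834098337912, 'mount': array([[-7.15819291e-04, -9.61678544e-01, -2.74178529e-01,
         7.15035990e-02],
       [ 9.99999718e-01, -7.50817223e-04,  2.27068273e-05,
        -9.49826789e-04],
       [-2.27694630e-04, -2.74178435e-01,  9.61678810e-01,
        -1.28067660e-01],
       [ 0.00000000e+00,  0.00000000e+00,  0.00000000e+00,
         1.00000000e+00]])}
```

View pics/scene.png

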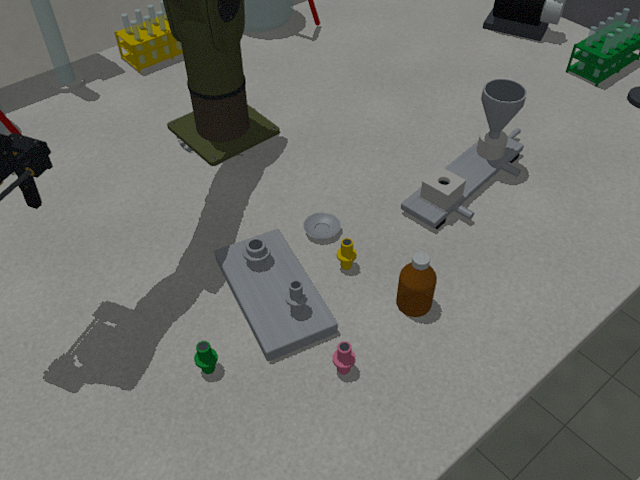

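View pics/top.png

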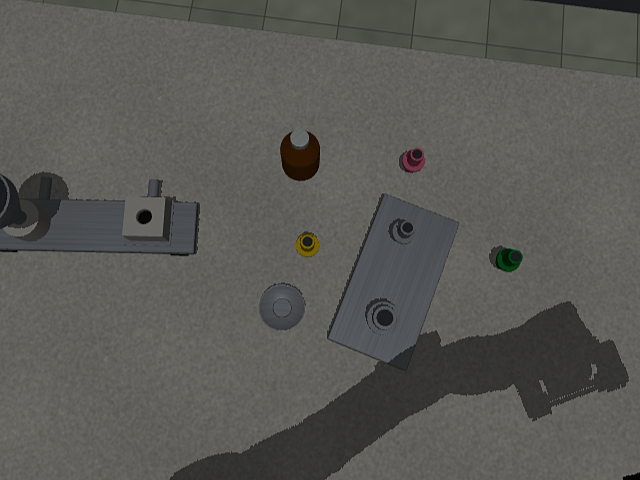

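Scene candidates for the sleeve:
- Slim steel: (296,295) in scene, (404,229) in top.
- Wide steel: (257,250) in scene, (383,317) in top.
- Yellow: (346,254). Pink: (344,357). Green: (206,357).

I choose the slim bare steel one on the tray. The bore is at (444,181) in scene and (145,216) in top. The bottle, dish and funnel are all visible. Next I'll measure both and crop the choice.

```bash
python3 - <<'E'
from h import *
L={}
for n in('scene','top'):
    c=np.load(f'pics/{n}_cam.npz'); K,W=c['K'],c['W']; L[n]=(K,W,cv2.imread(f'pics/{n}.png'),np.load(f'pics/{n}.npy'))
K,W,im,d=L['top']; P=points(K,W,d)
def blob(im,box,thr):
    x0,y0,x1,y1=box; g=cv2.cvtColor(im,6)[y0:y1,x0:x1]; m=(g<thr).astype(np.uint8)
    n,l,st,ce=cv2.connectedComponentsWithStats(m); 
    return [(st[i].tolist(),(ce[i]+[x0,y0]).round(1).tolist()) for i in range(1,n) if st[i][4]>15]
print('bore top',blob(im,(130,202,160,232),60)); print('stem hole top',blob(im,(395,218,416,240),60))
print('bore sc',blob(L['scene'][2],(432,172,456,190),60)); print('hole sc',blob(L['scene'][2],(286,278,306,298),70))
for n,px,z in(('top',(145,216),.075),('scene',(444,181),.075),('top',(407,227),.1),('scene',(296,286),.1)):
    print(n,px,ray(L[n][0],L[n][1],px,z).round(4))
# depth-based
def dep(name,box,zlo,zhi):
    K,W,im,d=L[name]; P=points(K,W,d); x0,y0,x1,y1=box; Q=P[y0:y1,x0:x1].reshape(-1,3); q=Q[(d[y0:y1,x0:x1].ravel()>0)&(Q[:,2]>zlo)&(Q[:,2]<zhi)]
    r=cv2.minAreaRect(q[:,:2].astype(np.float32)*1000); print(name,len(q),q.mean(0).round(4),np.round(r[0],1),np.round(r[1],1),round(r[2],1))
dep('top',(390,212,420,245),.09,.11); dep('scene',(280,270,312,310),.09,.11)
dep('top',(115,185,180,250),.068,.083); dep('scene',(415,160,475,215),.068,.083)
dep('top',(320,185,465,375),.022,.036)
dep('top',(75,190,205,262),.022,.036)
dep('top',(360,295,405,340),.065,.085)
a=cv2.resize(L['scene'][2][220:370,180:370],None,fx=2,fy=2,interpolation=2); b=cv2.resize(L['scene'][2][150:230,395:490],None,fx=4,fy=4,interpolation=2)
o=np.zeros((320,770,3),np.uint8); o[:300,:380]=a; o[:320,390:770]=b; cv2.imwrite('pics/crop1.png',o)
E
```

```text
bore top [([6, 8, 16, 14, 176], [143.7, 216.4])]
stem hole top [([0, 0, 17, 21, 129], [400.6, 228.4]), ([7, 4, 11, 11, 92], [407.1, 227.0])]
bore sc [([7, 8, 10, 5, 27], [443.3, 182.0])]
hole sc [([5, 4, 9, 6, 45], [295.2, 284.4]), ([4, 10, 15, 10, 65], [296.6, 293.4])]
top (145, 216) [0.5435 0.1966 0.075 ]
scene (444, 181) [0.5423 0.1972 0.075 ]
top (407, 227) [ 0.5772 -0.2284  0.1   ]
scene (296, 286) [ 0.5776 -0.231   0.1   ]
top 188 [ 0.5767 -0.2281  0.0989] [ 577.6 -228.7] [22.7 23.5] 48.5
scene 159 [ 0.5773 -0.2314  0.0995] [ 575.8 -229.6] [23.9 23.9] 81.1
top 1475 [0.5432 0.1987 0.0741] [543.9 199.6] [67.3 67.4] 5.8
scene 725 [0.5431 0.1958 0.0752] [541.7 198.1] [68.8 73.8] 5.4
top 11728 [ 0.5003 -0.2265  0.0292] [ 503.  -227.1] [140.3 270. ] 75.6
top 4499 [0.5292 0.2314 0.0292] [543.8 229. ] [110.8 212.5] 6.5
top 450 [ 0.4326 -0.2106  0.0735] [ 432.7 -210.9] [36.5 36.6] 50.0
```

View pics/crop1.png

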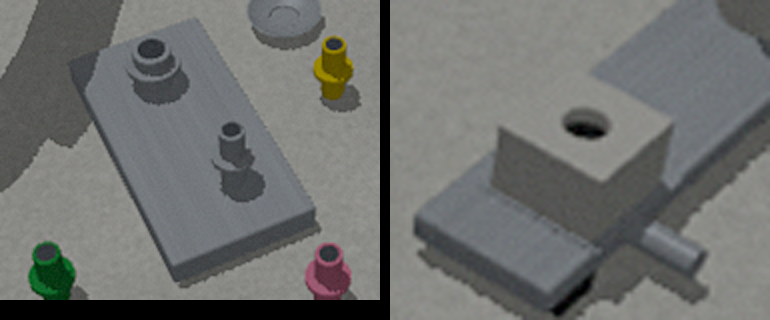

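The crop confirms the slim bare-steel sleeve on the tray, drawn at crop (232,150), which is scene (296,295). Stem top measures z≈0.099 (expected 0.100), diameter ≈24 mm, and 145 mm from the wide sleeve (stated 140). It stands at about (0.577,-0.229), and the block at about (0.543,0.198). I'll move above the sleeve.

```bash
python3 -m jog '[[0,0.94,-0.364,0,0,0,0],[0,0.94,-0.364,0,0,0,0],[0,0.94,-0.364,0,0,0,0],[0,0.94,-0.364,0,0,0,0],[0,0.94,-0.364,0,0,0,0],[0,0.94,-0.364,0,0,0,0],[0,0.94,-0.364,0,0,0,0],[0,0.94,-0.364,0,0,0,0],[0,0.94,-0.364,0,0,0,0],[0,0.94,-0.364,0,0,0,0],[0,0.94,-0.364,0.4,0,0,0],[0,0,0,0,0,0,0]]'
python3 - <<'E'
from h import *
im,d,K,W=snap('wrist','w1'); P=points(K,W,d)
T=tool(); print(T.round(4).tolist())
m=((P[...,2]>.092)&(P[...,2]<.108)&(d>0)&(np.hypot(P[...,0]-.577,P[...,1]+.229)<.04)).astype(np.uint8)
c=max(cv2.findContours(m,0,2)[0],key=cv2.contourArea); e=cv2.minEnclosingCircle(c); p=ray(K,W,e[0],.1)
print(e,m.sum(),p.round(4)); t=T[:3,:3].T@(p-T[:3,3]); print('tool delta units xy',(t/.04).round(3), 'dz to z=.09:',(T[2,3]-.09)/.04)
E
```

```text
t: 1.6
ee_pos: [0.5799, -0.2246, 0.2398]
eef_rot: [-3.138, -0.001, 0.473]
force: [-0.6, -0.2, 0.2]
grip_width: 0.088
grip_force: 0.0
[[0.8919, 0.4521, -0.0017, 0.5786], [0.4522, -0.8919, 0.0013, -0.2276], [-0.001, -0.0019, -1.0, 0.2404], [0.0, 0.0, 0.0, 1.0]]
((319.0, 240.5), 16.286596298217773) 805 [ 0.5768 -0.2267  0.1   ]
tool delta units xy [-0.025 -0.034  3.51 ] dz to z=.09: 3.759503511550026
```

View pics/w1.png

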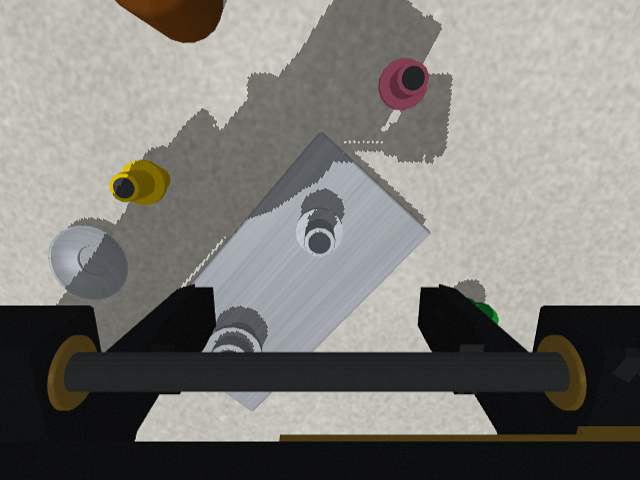

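The slim sleeve is centred between the fingers at (319,240), and the colour look-alikes and wide sleeve are clear of them. I'll descend, grip and lift.

```bash
python3 -m jog '[[0,-0.025,-0.03,0.9,0,0,0],[0,0,0,0.9,0,0,0],[0,0,0,0.9,0,0,0],[0,0,0,0.7,0,0,0],[0,0,0,0.36,0,0,0],[0,0,0,0,0,0,0],[0,0,0,0,0,0,0]]' 40; python3 -m jog '[[1,0,0,0,0,0,0],[1,0,0,0,0,0,0],[1,0,0,0,0,0,0],[1,0,0,0,0,0,0],[1,0,0,0,0,0,0],[1,0,0,0,0,0,0],[1,0,0,0,0,0,0],[1,0,0,0,0,0,0]]' 40
```

```text
t: 2.52
ee_pos: [0.5775, -0.2296, 0.0922]
eef_rot: [3.14, -0.001, 0.465]
force: [0.4, 0.3, 0.8]
grip_width: 0.0881
grip_force: 0.0
t: 3.52
ee_pos: [0.5769, -0.2289, 0.091]
eef_rot: [-3.142, 0.0, 0.466]
force: [0.0, -0.2, -0.3]
grip_width: 0.0228
grip_force: 39.9
```

```bash
python3 -m jog '[[1,0,0,-0.5,0,0,0],[1,0,0,-0.9,0,0,0],[1,0,0,-0.9,0,0,0],[1,0,0,-0.9,0,0,0],[1,0,0,-0.5,0,0,0],[1,0,0,0,0,0,0]]'; python3 -m jog '[[1,0.18,-0.45,0,0,0,0],[1,0.36,-0.9,0,0,0,0],[1,0.36,-0.9,0,0,0,0],[1,0.36,-0.9,0,0,0,0],[1,0.36,-0.9,0,0,0,0],[1,0.36,-0.9,0,0,0,0],[1,0.36,-0.9,0,0,0,0],[1,0.36,-0.9,0,0,0,0],[1,0.36,-0.9,0,0,0,0],[1,0.36,-0.9,0,0,0,0],[1,0.36,-0.9,0,0,0,0],[1,0.26,-0.47,0,0,0,0]]';  python3 -m jog '[[1,0,0,0,0,0,0],[1,0,0,0,0,0,0],[1,0,0,0,0,0,0]]'
python3 - <<'E'
from h import *
im,d,K,W=snap('wrist','w2'); T=tool(); print(T.round(4).tolist()); P=points(K,W,d)
m=(P[...,2]>.07)&(P[...,2]<.08)&(d>0); q=P[m]; r=cv2.minAreaRect(q[:,:2].astype(np.float32)*1000); print(len(q),r,q.mean(0))
print('proj bore',proj(K,W,[.543,.198,.075]),proj(K,W,T[:3,3]+[0,0,-.06]))
E
```

```text
t: 4.28
ee_pos: [0.578, -0.2293, 0.2417]
eef_rot: [3.138, -0.003, 0.466]
force: [-0.1, 0.4, -1.5]
grip_width: 0.0231
grip_force: 39.9
t: 5.78
ee_pos: [0.5408, 0.2017, 0.238]
eef_rot: [-3.14, 0.002, 0.47]
force: [-0.1, -0.4, -1.8]
grip_width: 0.0228
grip_force: 39.9
t: 6.15
ee_pos: [0.5433, 0.1959, 0.2389]
eef_rot: [3.14, 0.001, 0.463]
force: [0.6, -0.5, -0.7]
grip_width: 0.0232
grip_force: 39.9
[[0.8947, 0.4467, -0.0, 0.5434], [0.4467, -0.8947, -0.0011, 0.1963], [-0.0005, 0.001, -1.0, 0.239], [0.0, 0.0, 0.0, 1.0]]
9922 ((541.1975708007812, 177.635498046875), (170.5647735595703, 487.1254577636719), 20.905080795288086) [0.54406044 0.25932371 0.07547358]
proj bore [314.84029918 226.97567453] [317.50856536 273.31459485]
```

View pics/w2.png

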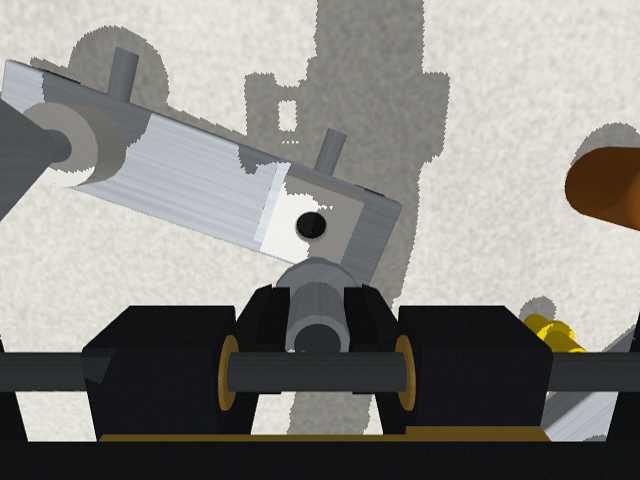

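The bore's dark mouth is at (311,225) on the white block. The held sleeve shows below it at (317,300), upright. I'll fit the mouth ellipse and measure the sleeve's offset in the grip.

```bash
python3 - <<'E'
from h import *
c=np.load('pics/w2_cam.npz');K,W=c['K'],c['W']; im=cv2.imread('pics/w2.png'); d=np.load('pics/w2.npy')
g=cv2.cvtColor(im,6); m=np.zeros_like(g); m[205:246,290:332]=(g[205:246,290:332]<75)
ct=max(cv2.findContours(m,0,1)[0],key=cv2.contourArea); e=cv2.fitEllipse(ct); print('bore',e)
pts=np.array([ray(K,W,p,.075) for p in ct[:,0].astype(float)])[:,:2]*1000
(cx,cy),r=cv2.minEnclosingCircle(pts.astype(np.float32)); print('circle mm',cx,cy,r, 'ell ctr',ray(K,W,e[0],.075)*1000)
T=tool(); print('tcp',T[:3,3]*1000)
P=points(K,W,d); Q=(P-T[:3,3])@T[:3,:3]  # tool coords
for lo,hi in((.015,.0265),(.0265,.0295),(-.013,-.006),(.03,.065)):
    k=(d>0)&(Q[...,2]>lo)&(Q[...,2]<hi)&(np.hypot(Q[...,0],Q[...,1])<.03); q=Q[k]*1000
    print(lo,hi,len(q), q.min(0).round(1) if len(q) else'',q.max(0).round(1) if len(q) else'')
b=cv2.resize(im[195:360,225:405],None,fx=3.3,fy=3.3,interpolation=2); cv2.imwrite('pics/crop2.png',b)
E
```

```text
bore ((311.0536193847656, 224.9119110107422), (25.64557456970215, 28.438079833984375), 90.41069793701172)
circle mm 543.2238159179688 201.56056213378906 11.709681510925293 ell ctr [543.17272161 201.50077081  75.        ]
tcp [543.37717625 196.27791424 239.00376197]
0.015 0.0265 2059 [  1.1 -22.1  15. ] [19.5 21.6 26.5]
0.0265 0.0295 93 [  6.9 -18.4  26.5] [19.3 17.2 29.1]
-0.013 -0.006 3210 [ -5.4 -27.7 -13. ] [12.1 26.4 -6. ]
0.03 0.065 49 [ 9.6 -7.1 50.9] [11.8  5.3 60.7]
```

View pics/crop2.png

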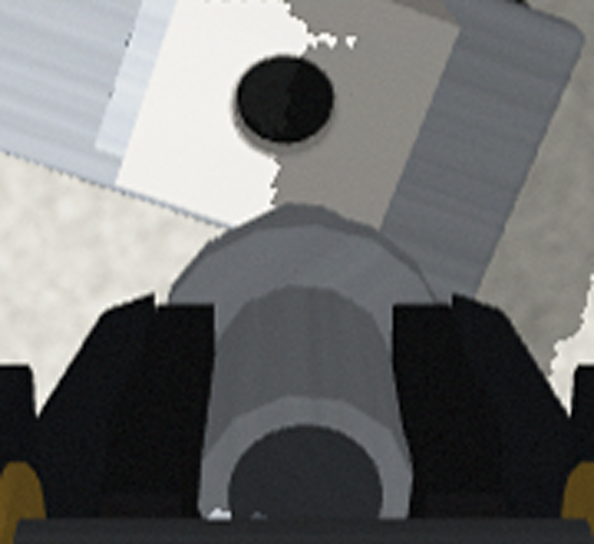

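The crop shows the dark bore with a lit wall crescent on its lower-left edge, so the dark centroid is biased toward the upper right. I'll refit using the true rim edges.

```bash
cat > bore.py <<'E'
from h import *
import sys
from scipy.optimize import least_squares
def fit(tag,uv,half=20):
    c=np.load(f'pics/{tag}_cam.npz');K,W=c['K'],c['W']; im=cv2.imread(f'pics/{tag}.png'); T=W@np.linalg.inv(np.array(bot.get_calibration('wrist')['mount']))
    u,v=map(int,uv); g=cv2.cvtColor(im,6); m=np.zeros_like(g); s=np.s_[v-half:v+half,u-half:u+half]; m[s]=g[s]<75
    ct=max(cv2.findContours(m,0,1)[0],key=cv2.contourArea)[:,0].astype(float); ce=ct.mean(0)
    ct+=.5*(ct-ce)/np.linalg.norm(ct-ce,axis=1,keepdims=True)
    q=np.array([T[:3,:3].T@(ray(K,W,p,.075)-T[:3,3]) for p in ct])[:,:2]*1000
    c0=q.mean(0); cam=np.array([71.5,-.95])-c0; cam/=np.linalg.norm(cam)
    k=(q-c0)@cam>2   # edge nearest the camera: the true rim
    r=least_squares(lambda p:np.hypot(*(q[k]-p).T)-12.7,c0)
    w=T[:3,:3]@[*r.x/1000,0]+T[:3,3]
    print('dark ctr tool mm',c0.round(2),'rim fit tool mm',r.x.round(2),'rms',np.sqrt(np.mean(r.fun**2)).round(2),'world',w[:2].round(4),'TCP',T[:3,3].round(4)); return r.x
if __name__=='__main__': fit(sys.argv[1],eval(sys.argv[2]),int(sys.argv[3]))
E
python3 bore.py w2 311,225 20
python3 - <<'E'
from h import *
c=np.load('pics/w2_cam.npz');K,W=c['K'],c['W'];d=np.load('pics/w2.npy');P=points(K,W,d)
q=P[(abs(P[...,2]-.075)<.004)&(np.abs(P[...,:2]-[.543,.199]).max(-1)<.045)&(d>0)]
print(cv2.minAreaRect(q[:,:2].astype(np.float32)*1000))
E
```

```text
dark ctr tool mm [ 2.46 -5.17] rim fit tool mm [ 0.64 -5.3 ] rms 0.28 world [0.5415 0.201 ] TCP [0.5433 0.1959 0.2389]
((541.9481201171875, 201.02490234375), (66.43049621582031, 66.1175765991211), 6.315202713012695)
```

Bore at (0.5418, 0.2010): the rim fit and the block's square (66.4×66.1 mm) agree to within 0.5 mm. I'll centre over it, come down to about 20 mm above the face and look again.

```bash
python3 -m jog '[[1,0.02,-0.12,0.5,0,0,0],[1,0,0,0.8,0,0,0],[1,0,0,0.5,0,0,0],[1,0,0,0.3,0,0,0],[1,0,0,0,0,0,0],[1,0,0,0,0,0,0],[1,0,0,0,0,0,0]]'
python3 - <<'E'
from h import *
im,d,K,W=snap('wrist','w3'); T=tool(); b=[.5418,.201,.075]; print(proj(K,W,b)); P=points(K,W,d)
q=P[(abs(P[...,2]-.075)<.004)&(np.abs(P[...,:2]-b[:2]).max(-1)<.045)&(d>0)]
print(cv2.minAreaRect(q[:,:2].astype(np.float32)*1000),T[:3,3])
Q=(P-T[:3,3])@T[:3,:3]*1000; k=(d>0)&(Q[...,2]>33)&(Q[...,2]<62)&(np.hypot(Q[...,0],Q[...,1])<16); 
if k.sum(): print('nose',k.sum(),Q[k].min(0),Q[k].max(0))
cv2.imwrite('pics/crop3.png',cv2.resize(im[170:370,200:440,::-1],None,fx=2.5,fy=2.5,interpolation=2))
E
```

```text
t: 7.08
ee_pos: [0.5422, 0.203, 0.1559]
eef_rot: [3.141, -0.002, 0.466]
force: [0.5, -0.3, -2.0]
grip_width: 0.0232
grip_force: 39.9
[320.71407462 263.35001548]
((541.8026733398438, 200.91673278808594), (66.65129852294922, 66.28030395507812), 6.361302375793457) [0.54207868 0.2029318  0.15577277]
nose 47 [ 9.68616537 -7.41234757 50.3956049 ] [12.21914013  5.05084871 59.41346746]
```

View pics/crop3.png

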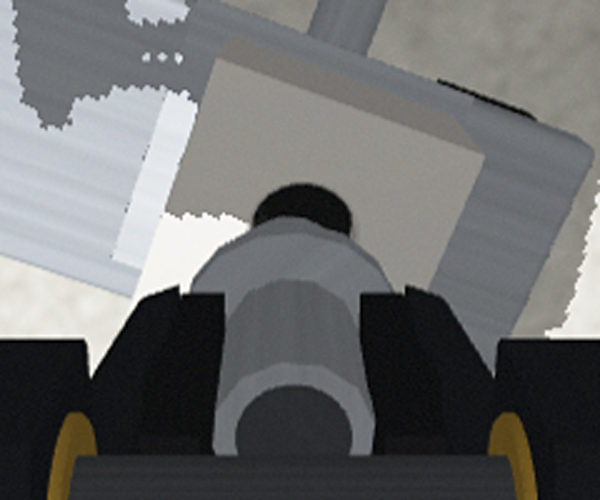

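The nose is still about 2 mm off the bore. The bore centre is at column ≈321 (crop 302) and the sleeve axis at ≈317.3 (crop 293). Correct by tool x −1.3 mm and y +2.2 mm, then go down to just above the mouth.

```bash
python3 -m jog '[[1,-0.033,0.055,0,0,0,0],[1,0,0,0,0,0,0],[1,0,0,0.2,0,0,0],[1,0,0,0.2,0,0,0],[1,0,0,0.08,0,0,0],[1,0,0,0,0,0,0],[1,0,0,0,0,0,0]]'; python3 -m jog '[[1,0,0,0.03,0,0,0],[1,0,0,0.03,0,0,0],[1,0,0,0.03,0,0,0],[1,0,0,0,0,0,0]]'
```

```text
t: 8.0
ee_pos: [0.5415, 0.2003, 0.1359]
eef_rot: [3.142, -0.0, 0.466]
force: [0.0, 0.5, -2.5]
grip_width: 0.0232
grip_force: 39.9
t: 8.5
ee_pos: [0.5416, 0.2002, 0.1322]
eef_rot: [3.141, -0.0, 0.466]
force: [0.4, 0.3, -0.5]
grip_width: 0.0228
grip_force: 39.9
```

```bash
python3 -m jog '[[1,0,0,0.03,0,0,0],[1,0,0,0.03,0,0,0],[1,0,0,0,0,0,0]]'; python3 -m jog '[[1,0,0,0.03,0,0,0],[1,0,0,0.03,0,0,0],[1,0,0,0,0,0,0]]'
```

```text
t: 8.88
ee_pos: [0.5417, 0.2001, 0.1298]
eef_rot: [3.141, -0.0, 0.466]
force: [1.7, -0.4, -1.2]
grip_width: 0.0228
grip_force: 39.9
t: 9.25
ee_pos: [0.5417, 0.2001, 0.1273]
eef_rot: [3.141, -0.0, 0.466]
force: [2.3, -1.0, -2.1]
grip_width: 0.023
grip_force: 39.9
```

7.7 mm in with almost no resistance, and a slight side force of +2.3 N in x. I'll ease toward it and go on to the seal.

```bash
python3 -m jog '[[1,0.008,0.01,0.03,0,0,0],[1,0,0,0.03,0,0,0],[1,0,0,0.02,0,0,0],[1,0,0,0,0,0,0]]'; python3 -m jog '[[1,0,0,0.03,0,0,0],[1,0,0,0.03,0,0,0],[1,0,0,0,0,0,0]]'
```

```text
t: 9.75
ee_pos: [0.5423, 0.2003, 0.1257]
eef_rot: [3.141, -0.002, 0.466]
force: [-0.8, -1.8, 10.8]
grip_width: 0.0231
grip_force: 39.9
t: 10.12
ee_pos: [0.5424, 0.2004, 0.1236]
eef_rot: [3.141, -0.002, 0.466]
force: [-1.6, -1.5, 13.0]
grip_width: 0.0229
grip_force: 39.9
```

```bash
python3 -m jog '[[1,-0.006,0.002,0.03,0,0,0],[1,0,0,0.03,0,0,0],[1,0,0,0.03,0,0,0],[1,0,0,0,0,0,0]]'; python3 -m jog '[[1,0,0,0.03,0,0,0],[1,0,0,0.03,0,0,0],[1,0,0,0.03,0,0,0]]'
```

```text
t: 10.62
ee_pos: [0.5423, 0.2003, 0.1201]
eef_rot: [3.141, -0.002, 0.466]
force: [-0.7, -1.2, 14.0]
grip_width: 0.0228
grip_force: 39.9
t: 11.0
ee_pos: [0.5424, 0.2004, 0.1167]
eef_rot: [3.142, -0.003, 0.466]
force: [-1.0, -1.5, 15.3]
grip_width: 0.0229
grip_force: 39.9
```

```bash
python3 -m jog '[[1,0,0,0.03,0,0,0],[1,0,0,0.03,0,0,0],[1,0,0,0.03,0,0,0],[1,0,0,0.03,0,0,0]]'; python3 -m jog '[[1,0,0,0.03,0,0,0],[1,0,0,0.03,0,0,0],[1,0,0,0.03,0,0,0]]'
```

```text
t: 11.5
ee_pos: [0.5424, 0.2004, 0.1119]
eef_rot: [3.142, -0.002, 0.466]
force: [-1.5, -1.5, 17.0]
grip_width: 0.0229
grip_force: 39.9
t: 11.88
ee_pos: [0.5424, 0.2004, 0.1082]
eef_rot: [3.141, -0.002, 0.466]
force: [-1.1, -1.5, 16.1]
grip_width: 0.0227
grip_force: 39.9
```

Drive is steady at 16–17 N. I'll finish the last ~5 mm in small steps and watch for the bottoming rise.

```bash
python3 -m jog '[[1,0,0,0.03,0,0,0],[1,0,0,0.03,0,0,0],[1,0,0,0.01,0,0,0],[1,0,0,0,0,0,0]]'; python3 -m jog '[[1,0,0,0.015,0,0,0],[1,0,0,0.015,0,0,0]]';python3 -m jog '[[1,0,0,0.01,0,0,0],[1,0,0,0.01,0,0,0]]'
```

```text
t: 12.38
ee_pos: [0.5423, 0.2004, 0.1053]
eef_rot: [3.141, -0.002, 0.466]
force: [-1.9, -2.1, 14.1]
grip_width: 0.0229
grip_force: 39.9
t: 12.62
ee_pos: [0.5424, 0.2004, 0.1042]
eef_rot: [3.142, -0.002, 0.466]
force: [-1.5, -0.5, 15.7]
grip_width: 0.023
grip_force: 39.9
t: 12.88
ee_pos: [0.5424, 0.2004, 0.1038]
eef_rot: [3.142, -0.002, 0.466]
force: [-1.7, -2.0, 20.7]
grip_width: 0.023
grip_force: 39.9
```

```bash
python3 -m jog '[[1,0,0,0.006,0,0,0],[1,0,0,0,0,0,0]]'; python3 -m jog '[[1,0,0,0.006,0,0,0],[1,0,0,0,0,0,0]]'
```

```text
t: 13.12
ee_pos: [0.5424, 0.2004, 0.1038]
eef_rot: [3.141, -0.003, 0.466]
force: [-3.1, -1.0, 19.6]
grip_width: 0.0228
grip_force: 39.9
t: 13.38
ee_pos: [0.5424, 0.2004, 0.1037]
eef_rot: [3.141, -0.003, 0.466]
force: [-2.7, -0.9, 21.5]
grip_width: 0.0224
grip_force: 39.9
```

The depth has stopped while the force rises, at the expected seat height (0.1037 against 0.103–0.104). One last push, then unload and open.

```bash
python3 -m jog '[[1,0,0,0.01,0,0,0],[1,0,0,0.005,0,0,0],[1,0,0,0,0,0,0]]'; python3 -m jog '[[1,0,0,-0.04,0,0,0],[1,0,0,0,0,0,0]]'; python3 -m jog '[[0,0,0,0,0,0,0],[0,0,0,0,0,0,0],[0,0,0,0,0,0,0],[0,0,0,0,0,0,0],[0,0,0,0,0,0,0],[0,0,0,0,0,0,0]]'
```

```text
t: 13.75
ee_pos: [0.5424, 0.2004, 0.1037]
eef_rot: [3.141, -0.003, 0.466]
force: [-3.7, -1.7, 26.2]
grip_width: 0.023
grip_force: 39.9
t: 14.0
ee_pos: [0.5422, 0.2004, 0.1038]
eef_rot: [3.142, -0.002, 0.466]
force: [-1.6, -1.2, 14.4]
grip_width: 0.0228
grip_force: 39.9
t: 14.75
ee_pos: [0.5417, 0.1998, 0.1019]
eef_rot: [3.142, 0.0, 0.466]
force: [0.1, 0.2, 0.8]
grip_width: 0.0807
grip_force: 0.0
```

Released cleanly. I'll back straight up and look.

```bash
python3 -m jog '[[0,0,0,-0.3,0,0,0],[0,0,0,-0.8,0,0,0],[0,0,0,-0.9,0,0,0],[0,0,0,-0.9,0,0,0],[0,0,0,-0.5,0,0,0],[0,0,0,0,0,0,0],[0,0,0,0,0,0,0]]'
python3 - <<'E'
from h import *
im,d,K,W=snap('wrist','w4'); P=points(K,W,d); near=(d>0)&(np.hypot(P[...,0]-.542,P[...,1]-.2005)<.045)
for n,lo,hi in(('face',.068,.0785),('shoulder',.0785,.09),('top',.105,.125)):
    q=P[near&(P[...,2]>lo)&(P[...,2]<hi)]; print(n,len(q),np.median(q,0).round(4),q[:,:2].min(0).round(4),q[:,:2].max(0).round(4))
i2,d2,K2,W2=snap('scene','scene2')
cv2.imwrite('pics/fin.png',np.hstack([cv2.resize(im[130:330,200:400,::-1],(400,400)),cv2.resize(i2[130:330,300:500,::-1],(400,400))]))
E
```

```text
t: 15.62
ee_pos: [0.5412, 0.1996, 0.2375]
eef_rot: [3.142, 0.001, 0.466]
force: [0.2, 0.6, -0.1]
grip_width: 0.0883
grip_force: 0.0
face 4627 [0.5491 0.2033 0.0757] [0.506  0.1649] [0.5783 0.237 ]
shoulder 960 [0.5498 0.2078 0.0819] [0.522  0.1818] [0.5614 0.2212]
top 906 [0.5426 0.2019 0.114 ] [0.5301 0.19  ] [0.5535 0.2133]
```

View pics/fin.png

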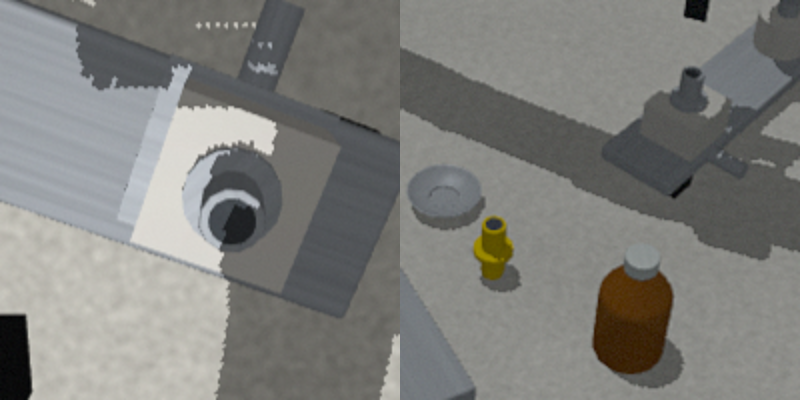

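The sleeve stands upright with its shoulder on the block face. The shoulder top is 6.2 mm above the face (should be 6) and the stem top 38.3 mm (should be 38). The bottle and dish look unmoved, so I'm handing in.

```bash
python3 -c "
from bench import bot
print(bot.finish_job())"
```

```text
the job is handed in; nothing more can be done
None
```

The slim sleeve is pressed fully home in the free port block, released and standing upright with its shoulder on the face. Peak press was about 26 N, and I handed the job in at about 16 s of the 64 s allowed.

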